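# Put the rotor-clamp jaws back in their foam-lined kit case

### The arm

A 7-joint arm with a two-finger parallel gripper is mounted at the origin on the work surface. World frame = base frame: x ahead of the robot, y to its left, z up, the work surface at z = 0. Lengths are in m, angles in rad, forces in N, time in s.
With the tool pointing down it reaches from about 0.425 to 0.925 m from the base axis. Payload 6.8 kg.
Tool frame: the origin (TCP) lies at the very end of the fingers, on their centre line; the grasp point (between the pads) lies 19 mm behind it (bot.hold_point_z is the distance from the TCP to the grasp point, in m); z points along the fingers, y is the line along which they close (so a half turn about z gives the same grasp; the last joint's range is limited). The gripper opens to 88 mm and grips with 3 to 60 N. Pads are 20 mm wide; open, the fingers measure 115 mm over their backs; the gripper's body (75 mm by 178 mm) begins 61 mm behind the grasp point.
Start: joints at [-1.247, 0.477, 0.022, 1.555, -0.011, 1.109, -0.083], TCP at [0.282, 0.613, 0.223] pointing down, gripper open.
Joint ranges: [-2.96, 2.96], [-0.34, 2.1], [-1.41, 1.46], [0.24, 2.44], [-1.37, 4.51], [0.17, 1.92], [-2.96, 2.96]. Speed limits (rad/s): [2.39, 2.39, 3.14, 3.14, 3.14, 3.14, 3.14].

### API

Orientations are given as a 3x3 rotation matrix whose columns are the frame's x, y, z axes.
In Python, from rig import bot, imaging, hand_in gives the robot as it stands (bot), with the cameras (imaging) and the job as plain functions.
- The arm moves only by the shell command python3 nudge.py [OPENING], which reads ROWS from standard input. ROWS is a JSON list that holds a single list of rows (three levels of brackets), with 1 to 5 rows, each of 4 numbers: dx, dy, dz in m, then a turn about the tool's z in rad; each row is the pose to reach, as a shift and turn from the pose commanded when the command began, along the tool's axes at that moment; what a row does not reach only later rows make up. A row lasts 1/8 s, in which the tool goes at most 0.0625 m and 0.188 rad, less where a joint would pass 70% of its speed; a pose out of reach is approached as far as the arm can. OPENING is the opening from 0.0 (shut) to 1.0 (fully open), set as the command begins (- or left out keeps the last). The fingers move at their own pace and stop on an object; the grip force is fixed at half the most. Time passes only in rows, so rows that do not move let the fingers close. It prints the time, the measured TCP pose, the force, the opening and the grip force at its end. Input that does not fit is refused with a message, and nothing moves.
- bot.get_obs(): the state, without advancing time (a new reading comes with each control period).
- imaging.grab_frame(name): name is "side" or "top" or "wrist"; returns a dict with "image" (480x640x3 uint8, red, green, blue), "mtx" (3x3 intrinsics, pixels), "rvec" (rotation vector, rad) and "tvec" (3), from world to camera coordinates, as OpenCV has them. Camera axes: x right, y down, z forward; pixel columns grow to the right and rows downward; lengths in m; the calibration is good to about 2 mm. A picture is of the moment at which its call begins. There is no depth.
- hand_in(): hands the job in; it is judged then, once.
The state is a dict: "time": time; "qpos": joint angles; "dq": joint speeds; "effort": joint torques, N m; "tcp_pos": TCP position; "ee_rot": TCP orientation; "ft_force": force on the tool from outside, world axes, zero at the start; "torque": the same for the moment, N m; "width": opening from 0.0 (shut) to 1.0 (fully open); "grip_force": force on a finger pad.
Only numpy, scipy, OpenCV 4.12 (cv2) and the standard library are available. Lean on these libraries where they do the work, as an engineer would, in place of code of your own. Each camera call takes 0.05 s, during which the arm holds its last target. There are 200 camera calls.

### The job

Put the two loose aluminium clamp jaws, now on the blue parts stand, back into the foam insert of the grey kit case, each lying flat in the cutout of its own shape, and press each one down fully home, flush with the foam. Don't press down an empty cutout's foam floor, and leave the other things on the bench where they are.

Things in the scene. Friction and masses are not known exactly. Their poses are not given: they have to be found in the camera images.
- tongue_jaw: Plain aluminium plate like a stout T: 60 (its x) x 42 (y) x 20 mm (z, up), 0.09 to 0.18 kg, same size and metal as the other. A bar 60 mm long fills y -11 to +21 mm; on its -y side (y -21 to -11) one tongue 26 mm wide stands out mid-way (x -13 to +13). Origin: centre of the 60 x 42 outline, on the underside.
- fork_jaw: Plain aluminium plate like a stout U: 60 (its x) x 42 (y) x 20 mm (z, up), 0.09 to 0.18 kg, same size and metal as the other. A bar 60 mm long fills y -11 to +21 mm; on its -y side (y -21 to -11) two prongs 14 mm wide stand out at the ends (|x| 16 to 30) with a notch between, 32 mm wide; across it the bar is 32 mm. Origin: centre of the 60 x 42 outline, on the underside.
- case: Fixed open grey kit case, 172 (x) x 252 mm (y), walls 50 mm high, dark foam to 45 mm above the table. Capped tubes, 33 mm across, rise 33 mm over the foam 53 mm along +x and -x from each cutout centre: no finger fits in the 6 mm between them and a jaw's ends, so lower a jaw in held across its y. Near its +y edge a rotor key lies at home. Origin: centre of underside, on the table.
- tongue_cutout (a point): Cutout shaped as the T-shaped tongue jaw, 2 mm clearance all round, at y -50 mm of the case. Point: foam-top height, over the centre of the 60 x 42 mm outline; the jaw's x and y must lie along this point's x and y (not turned round). Floor starts 12 mm below foam top (jaw stands 8 mm proud); home, the jaw's underside is 20 mm below foam top, its top flush.
- fork_cutout (a point): Cutout shaped as the U-shaped fork jaw, 2 mm clearance all round, at y +35 mm of the case. Point: foam-top height, over the centre of the 60 x 42 mm outline; the jaw's x and y must lie along this point's x and y (not turned round). Floor starts 12 mm below foam top (jaw stands 8 mm proud); home, the jaw's underside is 20 mm below foam top, its top flush.
- tongue_pad (a joint): How far (m) the foam floor of the tongue cutout is pressed: 0 at rest, 0.008 fully down. It resists with about 8 N plus a little more when pushed faster, and stays where it is left.
- fork_pad (a joint): The same for the fork cutout.
- stand: Fixed blue plastic parts stand: base plate 110 (x) x 190 (y) x 10 mm, with a walled bay and an open ledge; one jaw starts in each (which one varies), lying flat, its x nearly along the stand's x. Origin: centre of its underside, on the table.
- bay (a point): Centre of the walled bay's floor (10 mm above the table), at y +50 mm of the stand. Walls 72 mm long (x), 8 mm thick, up to 44 mm above the table, stand 56 mm apart on its +y and -y sides; both x ends are open. A jaw here can be gripped only by its ends, across its 60 mm length.
- ledge (a point): Centre of the open ledge (10 mm above the table), at y -45 mm of the stand; no walls, a jaw there can be gripped either way.
- beaker: Glass beaker standing, 70 mm across, 95 mm high. Bystander. Origin: centre of its underside.
- jar: Small amber jar standing, 38 mm across, 45 mm high. Bystander. Origin: centre of its underside.
- wash_bottle: White bottle standing, 66 mm across, 170 mm high. Bystander. Origin: centre of its underside.
- tip_box: Closed grey pipette-tip box with clear lid, 120 x 80 x 58 mm. Bystander. Origin: centre of its underside.
- screwdriver: Screwdriver lying on the bench, 170 mm long, along its x. Bystander. Origin: about the middle of its length, on the table.
- timer: White bench timer lying flat, 50 x 70 x 22 mm. Bystander. Origin: centre of its underside.
- tube_rack: Fixed white rack with four capped tubes, 200 mm (x) by 70 mm (y), 111 mm high over the caps. Origin: centre of its underside.

How it is judged:
At the end, for the whole second after the job is handed in: Each jaw lies in the cutout of its own shape: within 4 mm of its centre and 0.08 rad of its direction, level to 0.07 rad, top at most 2 mm proud of the foam, the foam floor under it pressed at least 6 of its 8 mm, at rest (horizontal distance between tongue_jaw and tongue_cutout below 0.004 m and z of tongue_jaw in the frame of tongue_cutout between -0.0225 and -0.018 m and angle between each of tongue_jaw, fork_jaw's own z axis and vertical below 0.07 rad and angle between the x axis of tongue_jaw and the x axis of tongue_cutout, either way round below 0.08 rad and value of joint each of tongue_pad, fork_pad above 0.006 m and linear speed of each of tongue_jaw, fork_jaw below 0.01 m/s and horizontal distance between fork_jaw and fork_cutout below 0.004 m and z of fork_jaw in the frame of fork_cutout between -0.0225 and -0.018 m and angle between the x axis of fork_jaw and the x axis of fork_cutout, either way round below 0.08 rad); the robot touches nothing.
It fails at once if the foam floor of the tongue cutout is pressed down more than 3 mm while its own jaw is not in it (value of joint tongue_pad above 0.003 m and (horizontal distance between tongue_jaw and tongue_cutout above 0.015 m or z of tongue_jaw in the frame of tongue_cutout above -0.004 m)).
It fails at once if the foam floor of the fork cutout is pressed down more than 3 mm while its own jaw is not in it (value of joint fork_pad above 0.003 m and (horizontal distance between fork_jaw and fork_cutout above 0.015 m or z of fork_jaw in the frame of fork_cutout above -0.004 m)).
It fails at once if a bystander (beaker, jar, bottle, tip box, screwdriver or timer) is moved more than 30 mm (distance of any of beaker, jar, wash_bottle, tip_box, screwdriver, timer from where it was at the start of the episode above 0.03 m).
It also fails if it takes over 72 s, if anything falls off the work surface, if the arm or the gripper's body presses on something with over 40 N, if the wrist force passes 120 N, or if a joint passes its speed limit or range.

## Working session

There is one attempt and no reset: what is moved stays moved. The work goes in short steps, Python scripts to look and compute and a shell command to move; the robot and the scene stay as the last step left them, time stands still between calls to the robot, and variables do not carry over. Pictures are saved under pics/ and viewed, at most 10 in all, crops included, and the job is handed in when it is done.

```bash
ls; mkdir -p pics; python3 - <<'E'
from rig import bot, imaging, hand_in
import cv2
o=bot.get_obs(); print(o['time'],o['tcp_pos'],o['ee_rot'],o['width'])
for n in ("top","side"):
    f=imaging.grab_frame(n); cv2.imwrite(f"pics/{n}0.png",f["image"][:,:,::-1]); print(n,f["mtx"],f["rvec"],f["tvec"])
E
```

```text
nudge.py
pics
rig.py
0.0 [0.28226605 0.61251247 0.22175484] [[-9.08214615e-01  4.18504325e-01 -5.86231191e-04]
 [ 4.18504713e-01  9.08213217e-01 -1.59916432e-03]
 [-1.36834267e-04 -1.69772492e-03 -9.99998550e-01]] 0.9981218975367849
top [[455.73779026   0.         319.28309018]
 [  0.         455.73779026 247.29451548]
 [  0.           0.           1.        ]] [ 2.11814043 -2.12389577  0.20941195] [-0.02567315  0.58416467  1.31263205]
side [[480.40582434   0.         321.68328463]
 [  0.         480.40582434 227.80646925]
 [  0.           0.           1.        ]] [ 2.20582723 -0.76671804  0.33425348] [-0.49584611  0.2840893   0.89695587]
```

View pics/top0.png

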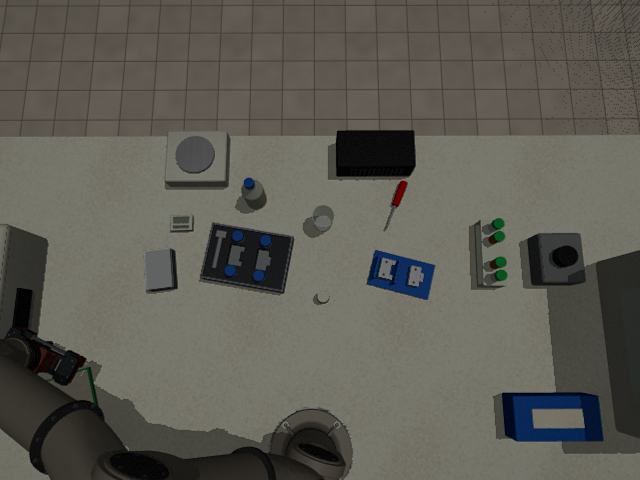

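View pics/side0.png

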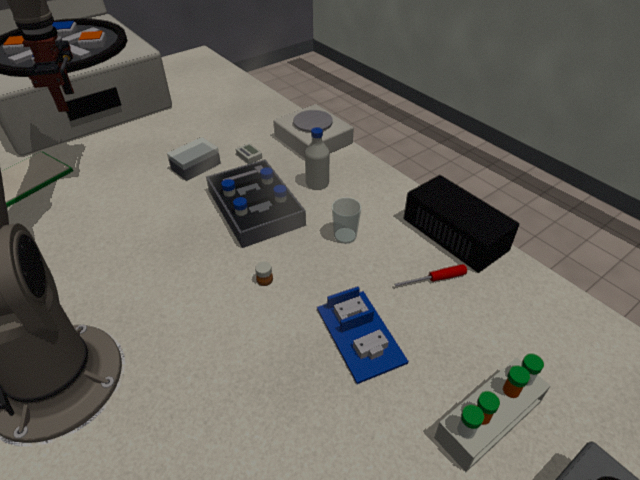

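The top view shows the case at about (248,258) and the stand at (401,274). The fork appears to be in the walled bay at (386,268), with the tongue on the ledge at (415,276). I'll enlarge both.

```bash
cat > h.py <<'E'
import numpy as np, cv2
def P(f,pts):
    return cv2.projectPoints(np.array(pts,float).reshape(-1,3),f["rvec"],f["tvec"],f["mtx"],None)[0].reshape(-1,2)
def ray(f,uv,z):
    R=cv2.Rodrigues(f["rvec"])[0]; c=-R.T@np.ravel(f["tvec"])
    uv=np.array(uv,float).reshape(-1,2)
    d=(np.linalg.inv(f["mtx"])@np.c_[uv,np.ones(len(uv))].T).T@R
    return (c+d*((z-c[2])/d[:,2])[:,None])[:,:2]
E
python3 - <<'E'
import cv2,numpy as np
im=cv2.imread("pics/top0.png")
a=im[215:300,195:300]; b=im[240:305,360:445]
A=cv2.resize(a,None,fx=4.2,fy=4.2,interpolation=2) if 0 else cv2.resize(a,None,fx=4,fy=4,interpolation=cv2.INTER_CUBIC)
B=cv2.resize(b,None,fx=4,fy=4,interpolation=cv2.INTER_CUBIC)
c=np.zeros((340,800,3),np.uint8); c[:A.shape[0],:420]=A; c[:260,440:780]=B
cv2.imwrite("pics/crop0.png",cv2.convertScaleAbs(c,alpha=1.6))
E
```

```text
(no output)
```

View pics/crop0.png

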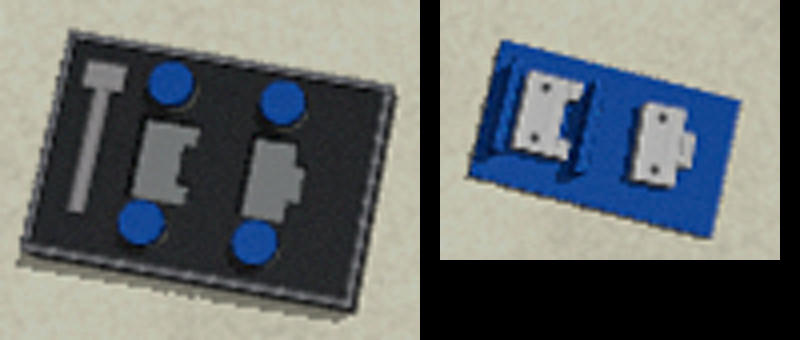

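The crop shows the fork jaw in the bay with its prongs toward image right (-y), and the tongue jaw on the ledge, also facing -y. The case's four caps and rim are clear, so I'll fit poses from these pixels.

```bash
cat >> h.py <<'E'
from scipy.optimize import least_squares
def fit(views,x0):
    """views: list of (frame, local pts Nx3, uv Nx2); planar pose x,y,yaw"""
    def W(p,L):
        c,s=np.cos(p[2]),np.sin(p[2]); L=np.array(L,float)
        return np.c_[p[0]+c*L[:,0]-s*L[:,1],p[1]+s*L[:,0]+c*L[:,1],L[:,2]]
    r=least_squares(lambda p:np.concatenate([(P(f,W(p,L))-uv).ravel() for f,L,uv in views]),x0)
    return r.x,np.sqrt(np.mean(r.fun**2))
def out(cx,cy,hz,sx,sy): # corners ++,+-,--,-+ 
    return [(cx+sx,cy+sy,hz),(cx+sx,cy-sy,hz),(cx-sx,cy-sy,hz),(cx-sx,cy+sy,hz)]
E
python3 - <<'E'
from h import *
f=dict(mtx=np.array([[455.73779026,0,319.28309018],[0,455.73779026,247.29451548],[0,0,1]]),rvec=np.array([2.11814043,-2.12389577,0.20941195]),tvec=np.array([-0.02567315,0.58416467,1.31263205]))
a=lambda l:np.array(l)/4.+[195-.375,215-.375]; b=lambda l:(np.array(l)-[440,0])/4.+[360-.375,240-.375]
p,e=fit([(f,out(0,0,.05,.086,.126),a([(70,32),(395,90),(352,308),(22,248)])),
 (f,[(.053,.035,.078),(.053,-.05,.078),(-.053,.035,.078),(-.053,-.05,.078)],a([(171,83),(283,103),(142,222),(254,242)]))],[.6,.2,-.15]);print("case",p,e)
c,s=np.cos(p[2]),np.sin(p[2])
for n,y in(("tongue",-.05),("fork",.035)): print(n,p[0]-s*y,p[1]+c*y)
p,e=fit([(f,out(0,0,.01,.055,.095),b([(504,41),(740,101),(712,238),(469,178)]))],[.6,-.2,-.15]);print("stand",p,e)
c,s=np.cos(p[2]),np.sin(p[2])
for n,y in(("bay",.05),("ledge",-.045)): print(n,p[0]-s*y,p[1]+c*y)
print("ray at jaws z.03",ray(f,b([(548,117),(661,146)]),.03))
E
```

```text
case [ 0.55783998  0.19053835 -0.18010972] 0.388416181410021
tongue 0.5488831070400025 0.14134714984920607
fork 0.5641097959971292 0.2249721936064617
stand [ 0.50788773 -0.27884459 -0.25372814] 0.2753093709857099
bay 0.5204384570488826 -0.2304454252316579
ledge 0.4965920821760277 -0.3224038419504296
ray at jaws z.03 [[ 0.52204582 -0.23172719]
 [ 0.49965396 -0.3166364 ]]
```

```bash
cat >> h.py <<'E'
def go(*wps):
    """wps: (x,y,z,jaw_yaw, axis) axis='y': fingers close along y of frame; 'x': along x. prints cumulative tool-frame shift"""
    from rig import bot, imaging, hand_in
    o=bot.get_obs(); R=o['ee_rot']; 
    for x,y,z,yaw in wps:
        d=R.T@(np.array([x,y,z])-o['tcp_pos'])
        cur=np.arctan2(R[1,1],R[0,1]); t=-(yaw-cur); t=(t+np.pi/2)%np.pi-np.pi/2
        print(np.round(d,4),"turn",round(t,4),"n",np.ceil(max(np.linalg.norm(d)/.0625,abs(t)/.188)))
E
python3 -c "
from h import *
go((.5,.35,.3,1.39),(.53,.16,.33,1.39))"
echo '[[[-0.05, -0.025, -0.013, -0.05], [-0.1, -0.05, -0.026, -0.1], [-0.15, -0.075, -0.039, -0.15], [-0.2, -0.1, -0.055, -0.2], [-0.25, -0.12, -0.07, -0.25]]]' | python3 nudge.py 1.0
python3 -c "
from h import *
go((.53,.16,.33,1.39))"
```

```text
time: 0.72
tcp_pos: [0.4601, 0.3975, 0.2929]
ee_rot: [[-0.984, 0.179, -0.0], [0.179, 0.984, -0.0], [0.0, -0.0, -1.0]]
ft_force: [1.8, -0.0, -0.3]
width: 0.996
grip_force: 0.0
[-0.1114 -0.2211 -0.037 ] turn 0.0004 n 5.0
```

```bash
echo '[[[-0.022, -0.044, -0.007, 0], [-0.044, -0.088, -0.014, 0], [-0.067, -0.132, -0.021, 0], [-0.09, -0.176, -0.028, 0], [-0.111, -0.22, -0.037, 0]]]' | python3 nudge.py
python3 - <<'E'
from rig import bot, imaging, hand_in
import cv2,pickle
f=imaging.grab_frame("wrist"); pickle.dump(f,open("wc.pkl","wb")); cv2.imwrite("pics/wc.png",f["image"][:,:,::-1]); print(bot.get_obs()['tcp_pos'])
E
```

```text
time: 1.35
tcp_pos: [0.5287, 0.1612, 0.3295]
ee_rot: [[-0.983, 0.181, -0.001], [0.181, 0.983, -0.0], [0.001, -0.0, -1.0]]
ft_force: [0.7, 0.2, -0.5]
width: 0.998
grip_force: 0.0
[0.53120808 0.15325949 0.33104903]
```

View pics/wc.png

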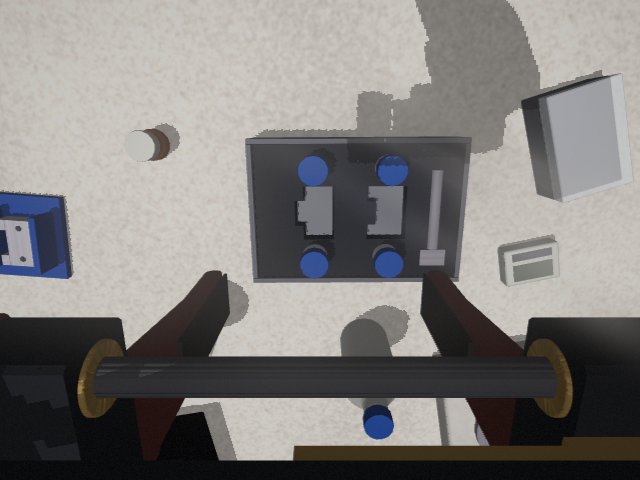

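The wrist view shows the case rim corners near (247,139), (470,137), (459,278) and (254,281). The caps are at (313,170), (393,170), (314,263) and (389,263), and both cutouts are empty.

```bash
python3 - <<'E'
from h import *
import pickle
f=pickle.load(open("wc.pkl","rb")); im=f["image"].astype(int)
m=((im[:,:,2]>im[:,:,0]+50)&(im[:,:,2]>90)).astype(np.uint8)
n,_,st,ce=cv2.connectedComponentsWithStats(m)
for i in range(1,n):
    if st[i,4]>200: print(ce[i],st[i])
g=cv2.cvtColor(f["image"],cv2.COLOR_RGB2GRAY)
cr=cv2.resize(f["image"][125:295,240:480],None,fx=3.3,fy=3.3,interpolation=cv2.INTER_CUBIC)
cv2.imwrite("pics/wc2.png",cv2.convertScaleAbs(cr[:,:,::-1],alpha=1.5))
p=[.5578,.1905,-.18]
c,s=np.cos(p[2]),np.sin(p[2])
L=[(.053,.035,.078),(.053,-.05,.078),(-.053,.035,.078),(-.053,-.05,.078)]+out(0,0,.05,.086,.126)
print(P(f,[(p[0]+c*x-s*y,p[1]+s*x+c*y,z) for x,y,z in L]))
E
```

```text
[312.38826816 170.56843575] [298 156  30  30 716]
[392.03003003 171.17567568] [378 156  30  30 666]
[ 28.56222707 203.69323144] [  0 194  60  22 916]
[ 34.41354167 261.725     ] [  0 218  67  61 960]
[388.54194631 264.1442953 ] [375 251  28  27 596]
[313.65076661 264.51959114] [300 252  28  26 587]
[378.58992806 426.5323741 ] [364 415  30  24 556]
[[385.87087107 262.87701847]
 [310.97568991 263.02545882]
 [389.942428   168.72942037]
 [309.83085543 168.88855574]
 [455.4236361  280.23923708]
 [250.1370879  280.64594012]
 [241.77134882 136.23281832]
 [469.28199942 135.78053381]]
```

View pics/wc2.png

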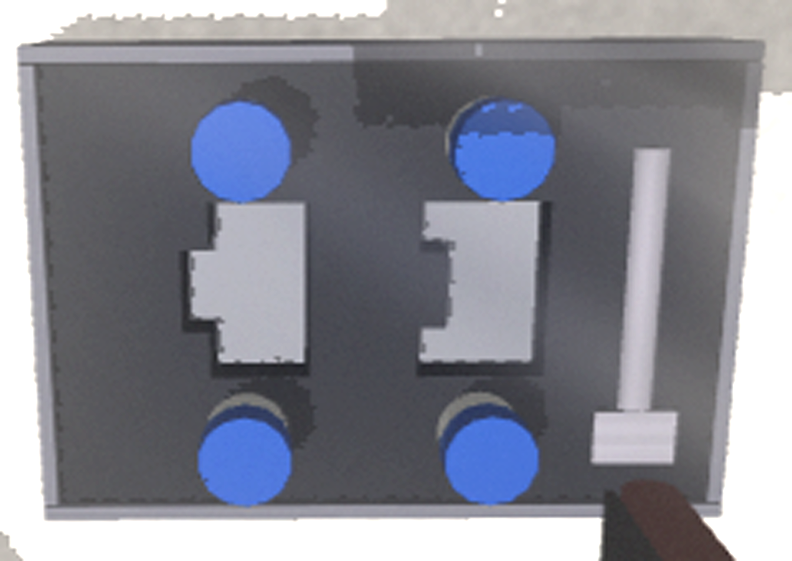

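```bash
python3 - <<'E'
from h import *
import pickle
f=pickle.load(open("wc.pkl","rb"))
a=lambda l:np.array(l)/3.3+[240-.35,125-.35]
caps=[(.053,.035,.078),(.053,-.05,.078),(-.053,.035,.078),(-.053,-.05,.078)]
v1=(f,caps,a([(491,459),(245,459),(504,150),(240.5,151)]))
v2=(f,out(0,0,.05,.086,.126),a([(720,516),(47,518),(20,46),(763,44)]))
for v in ([v1],[v2],[v1,v2]):
    p,e=fit(v,[.56,.19,-.18]); c,s=np.cos(p[2]),np.sin(p[2])
    print(p,e,[(round(p[0]-s*y,4),round(p[1]+c*y,4)) for y in(-.05,.035)])
# side view
s_=dict(mtx=np.array([[480.40582434,0,321.68328463],[0,480.40582434,227.80646925],[0,0,1]]),rvec=np.array([2.20582723,-0.76671804,0.33425348]),tvec=np.array([-0.49584611,0.2840893,0.89695587]))
im=cv2.imread("pics/side0.png").astype(int)
m=((im[:,:,0]>im[:,:,2]+50)&(im[:,:,0]>90)).astype(np.uint8)
n,_,st,ce=cv2.connectedComponentsWithStats(m)
print([(ce[i].round(1),st[i,4]) for i in range(1,n) if 50<st[i,4]<600])
c,s=np.cos(p[2]),np.sin(p[2])
print(P(s_,[(p[0]+c*x-s*y,p[1]+s*x+c*y,z-.004) for x,y,z in caps]))
go((.50,-.22,.30,1.571-.253))
E
```

```text
[ 0.55957336  0.19315723 -0.17770369] 0.21905269125545043 [(np.float64(0.5507), np.float64(0.1439)), (np.float64(0.5658), np.float64(0.2276))]
[ 0.56039706  0.19350696 -0.17818725] 0.7187580190562939 [(np.float64(0.5515), np.float64(0.1443)), (np.float64(0.5666), np.float64(0.228))]
[ 0.5599663   0.19331953 -0.17817363] 0.5975426575530409 [(np.float64(0.5511), np.float64(0.1441)), (np.float64(0.5662), np.float64(0.2278))]
[(array([62.3, 24.3]), np.int32(103)), (array([265.9, 170.7]), np.int32(55)), (array([227.5, 182.2]), np.int32(68)), (array([239.5, 201. ]), np.int32(80)), (array([342.9, 292.4]), np.int32(72))]
[[265.89355754 172.19233978]
 [279.32086411 189.85554325]
 [227.34848257 183.85600067]
 [239.36205304 202.63085607]]
[-0.0402 -0.3723  0.0322] turn 0.0617 n 7.0
```

```bash
echo '[[[-0.006, -0.06, 0.005, 0.01], [-0.013, -0.12, 0.01, 0.02], [-0.02, -0.18, 0.015, 0.03], [-0.027, -0.24, 0.02, 0.04], [-0.034, -0.3, 0.025, 0.06]]]' | python3 nudge.py
echo '[[[-0.004, -0.05, 0.004, 0], [-0.006, -0.072, 0.007, 0], [-0.006, -0.072, 0.007, 0]]]' | python3 nudge.py
python3 - <<'E'
from rig import bot, imaging, hand_in
import cv2,pickle
f=imaging.grab_frame("wrist"); pickle.dump(f,open("ws.pkl","wb")); cv2.imwrite("pics/ws.png",cv2.convertScaleAbs(cv2.resize(f["image"][60:330,160:480],None,fx=2.2,fy=2.2,interpolation=cv2.INTER_CUBIC)[:,:,::-1],alpha=1.)); print(bot.get_obs()['tcp_pos'])
E
```

```text
time: 2.02
tcp_pos: [0.5074, -0.1398, 0.3044]
ee_rot: [[-0.971, 0.24, -0.0], [0.24, 0.971, 0.0], [0.0, 0.0, -1.0]]
ft_force: [0.9, 0.2, 0.1]
width: 1.001
grip_force: 0.0
time: 2.4
tcp_pos: [0.4956, -0.211, 0.2972]
ee_rot: [[-0.97, 0.243, -0.001], [0.243, 0.97, -0.0], [0.001, -0.0, -1.0]]
ft_force: [-0.5, 0.7, 0.5]
width: 0.998
grip_force: 0.0
[ 0.49631511 -0.20923425  0.29731767]
```

View pics/ws.png

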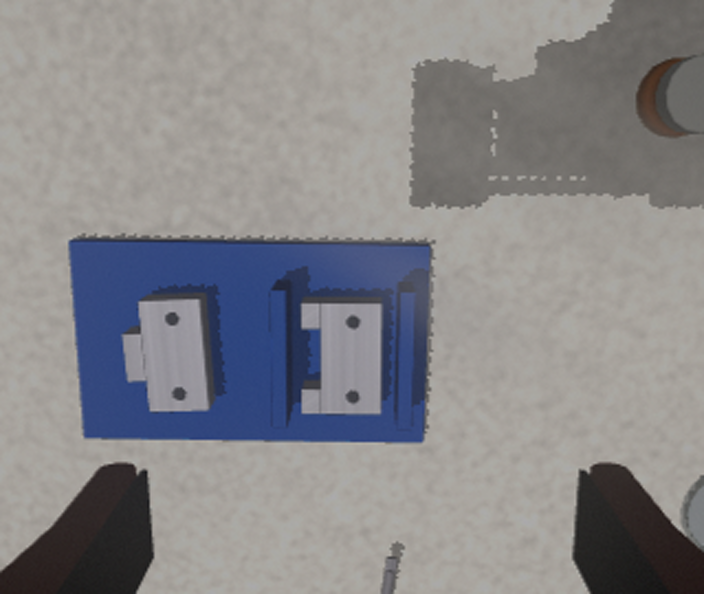

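The tongue jaw's bar corners are at about crop (139,300), (201,298), (209,410) and (149,412). The fork's are at (301,303), (381,303), (382,413) and (302,413).

```bash
python3 - <<'E'
from h import *
import pickle
f=pickle.load(open("ws.pkl","rb"))
a=lambda l:np.array(l)/2.2+[160-.27,60-.27]
z=.03
p,e=fit([(f,[(-.03,-.011,z),(-.03,.021,z),(.03,.021,z),(.03,-.011,z),(-.013,-.021,z),(.013,-.021,z)],a([(139,300),(202,298),(209,410),(149,412),(123,333),(127,381)]))],[.5,-.32,-.25]);print("tongue",p,e)
q,e=fit([(f,[(-.03,-.021,z),(-.03,.021,z),(.03,.021,z),(.03,-.021,z)],a([(301,303),(381,303),(382,413),(302,413)]))],[.5,-.22,-.25]);print("fork",q,e)
p2,e=fit([(f,out(0,0,.01,.055,.095),a([(423,440),(84,437),(70,240),(433,243)]))],[.5,-.28,-.25]);print("stand",p2,e)
go((p[0],p[1],.08,np.pi/2+p[2]),(p[0],p[1],.0235,np.pi/2+p[2]))
E
```

```text
tongue [ 0.50150831 -0.31860903 -0.22723587] 0.1742133001164928
fork [ 0.5252121  -0.23017602 -0.24423368] 0.4186186801332668
stand [ 0.50972205 -0.27628879 -0.25856485] 0.5258453543873003
[-0.0315 -0.105   0.2173] turn -0.0156 n 4.0
[-0.0316 -0.105   0.2738] turn -0.0156 n 5.0
```

```bash
echo '[[[-0.008, -0.026, 0.054, 0], [-0.016, -0.053, 0.109, -0.01], [-0.024, -0.079, 0.163, -0.016], [-0.0315, -0.105, 0.217, -0.016], [-0.0315, -0.105, 0.217, -0.016]]]' | python3 nudge.py 0.65
python3 - <<'E'
from h import *
from rig import bot, imaging, hand_in
import cv2
f=imaging.grab_frame("wrist");cv2.imwrite("pics/g1.png",f["image"][:,:,::-1])
go((.5015,-.3186,.0235,np.pi/2-.227))
E
```

```text
time: 3.08
tcp_pos: [0.4996, -0.3173, 0.0764]
ee_rot: [[-0.974, 0.224, -0.008], [0.224, 0.975, 0.003], [0.008, 0.002, -1.0]]
ft_force: [0.5, 0.3, 0.5]
width: 0.651
grip_force: 0.0
[-0.0005 -0.0014  0.0556] turn 0.0018 n 1.0
```

View pics/g1.png

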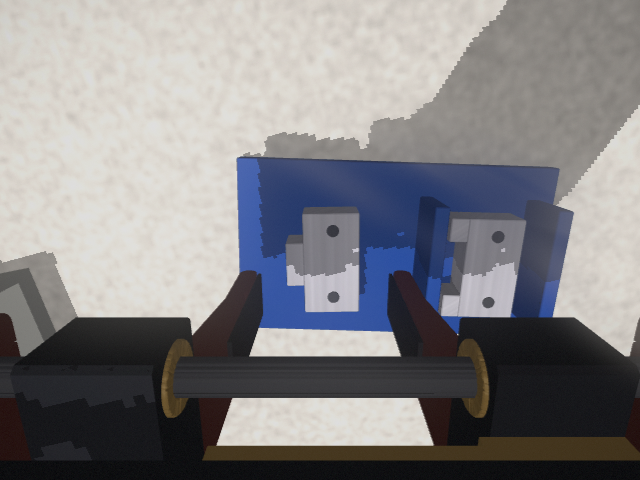

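The jaw sits centred between the fingers. I'll refit it from this view: bar corners (303,213), (358,213), (359,311), (305,311) and tongue corners (286,242), (287,285).

```bash
python3 - <<'E'
from h import *
from rig import bot, imaging, hand_in
f=imaging.grab_frame("wrist")
z=.03
p,e=fit([(f,[(-.03,-.011,z),(-.03,.021,z),(.03,.021,z),(.03,-.011,z),(-.013,-.021,z),(.013,-.021,z)],np.array([(303,213),(358,213),(359,311),(305,311),(286,242),(287,285.)]))],[.5,-.32,-.25]);print("tongue",p,e)
go((p[0],p[1],.0235,np.pi/2+p[2]))
E
```

```text
tongue [ 0.50407687 -0.31929585 -0.21320787] 0.6206425968569081
[-0.0015 -0.0017  0.0575] turn -0.0109 n 1.0
```

```bash
echo '[[[-0.001, -0.0015, 0.03, -0.005], [-0.001, -0.0015, 0.056, -0.005], [-0.001, -0.0015, 0.056, -0.005], [-0.001, -0.0015, 0.056, -0.005]]]' | python3 nudge.py
echo '[[[0, 0, 0, 0], [0, 0, 0, 0], [0, 0, 0, 0]]]' | python3 nudge.py 0.2
```

```text
time: 3.68
tcp_pos: [0.5044, -0.3204, 0.027]
ee_rot: [[-0.976, 0.218, 0.003], [0.218, 0.976, -0.001], [-0.003, -0.0, -1.0]]
ft_force: [-0.4, 0.2, 0.8]
width: 0.651
grip_force: 0.0
time: 4.05
tcp_pos: [0.5034, -0.3208, 0.0258]
ee_rot: [[-0.976, 0.219, 0.002], [0.219, 0.976, -0.0], [-0.002, 0.0, -1.0]]
ft_force: [-0.7, 1.8, 7.1]
width: 0.474
grip_force: 30.0
```

```bash
echo '[[[0, 0, 0.001, 0], [0, 0, 0.001, 0], [0, 0, 0.001, 0]]]' | python3 nudge.py 0.6
echo '[[[0, 0, 0, 0], [0, 0, 0, 0], [0, 0, 0, 0], [0, 0, 0, 0]]]' | python3 nudge.py 0.2
```

```text
time: 4.42
tcp_pos: [0.5024, -0.3208, 0.0235]
ee_rot: [[-0.976, 0.219, -0.0], [0.219, 0.976, 0.0], [0.0, -0.0, -1.0]]
ft_force: [-0.3, 0.6, -1.1]
width: 0.602
grip_force: 0.0
time: 4.92
tcp_pos: [0.5025, -0.3207, 0.0236]
ee_rot: [[-0.976, 0.219, -0.0], [0.219, 0.976, 0.0], [0.0, 0.0, -1.0]]
ft_force: [-0.7, -0.4, -1.8]
width: 0.471
grip_force: 30.0
```

```bash
echo '[[[0, 0, -0.03, 0], [0, 0, -0.08, 0], [0, 0, -0.13, 0], [0, 0, -0.15, 0], [0, 0, -0.15, 0]]]' | python3 nudge.py
python3 -c "
from h import *
go((.551,.144,.15,np.pi/2-.178))"
```

```text
time: 5.55
tcp_pos: [0.5034, -0.3211, 0.1751]
ee_rot: [[-0.976, 0.219, 0.003], [0.219, 0.976, -0.001], [-0.003, -0.0, -1.0]]
ft_force: [-0.3, 0.5, -1.8]
width: 0.47
grip_force: 30.0
[0.0554 0.4643 0.0247] turn -0.0428 n 8.0
```

```bash
echo '[[[0.006, 0.05, 0, -0.01], [0.012, 0.1, 0, -0.015], [0.018, 0.15, 0, -0.02], [0.024, 0.2, 0, -0.03], [0.03, 0.25, 0, -0.043]]]' | python3 nudge.py
echo '[[[0.006, 0.05, 0, 0], [0.012, 0.1, 0, 0], [0.018, 0.15, 0.01, 0], [0.023, 0.2, 0.02, 0], [0.024, 0.214, 0.025, 0]]]' | python3 nudge.py
echo '[[[0, 0, 0, 0], [0, 0, 0, 0], [0, 0, 0, 0]]]' | python3 nudge.py
python3 - <<'E'
from h import *
from rig import bot, imaging, hand_in
go((.551,.144,.06,np.pi/2-.178))
f=imaging.grab_frame("wrist");cv2.imwrite("pics/g2.png",f["image"][:,:,::-1])
E
```

```text
time: 6.18
tcp_pos: [0.527, -0.0684, 0.172]
ee_rot: [[-0.984, 0.176, -0.003], [0.176, 0.984, -0.0], [0.003, -0.001, -1.0]]
ft_force: [0.4, -0.1, -1.1]
width: 0.475
grip_force: 30.0
time: 6.8
tcp_pos: [0.5406, 0.1486, 0.1462]
ee_rot: [[-0.985, 0.171, -0.003], [0.171, 0.985, 0.0], [0.003, -0.001, -1.0]]
ft_force: [-0.5, 0.1, -0.6]
width: 0.476
grip_force: 30.0
time: 7.18
tcp_pos: [0.5425, 0.1427, 0.1489]
ee_rot: [[-0.984, 0.18, 0.0], [0.18, 0.984, -0.0], [-0.0, -0.0, -1.0]]
ft_force: [0.0, -0.1, -1.4]
width: 0.473
grip_force: 30.0
[-0.0081  0.0028  0.0889] turn -0.0026 n 2.0
```

View pics/g2.png

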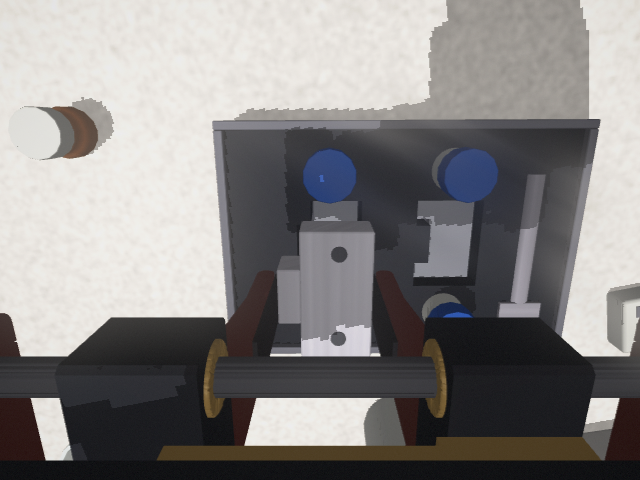

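The jaw is held level, with top-face corners at (301,231) and (374,231), tongue corners at (278,266) and (278,323), and holes near (339,254) and (338,339). The -x caps are at (330,176) and (471,175), with rim corners at (214,122) and (599,120). I'll compare the jaw with the case in this same view.

```bash
python3 - <<'E'
from h import *
from rig import bot, imaging, hand_in
o=bot.get_obs(); f=imaging.grab_frame("wrist"); z=o['tcp_pos'][2]-.0135+.02
im=f["image"].astype(int)
m=((im[:,:,2]>im[:,:,0]+50)&(im[:,:,2]>70)).astype(np.uint8)
n,_,st,ce=cv2.connectedComponentsWithStats(m); print([(ce[i].round(1),st[i]) for i in range(1,n) if st[i,4]>200])
j,e=fit([(f,[(-.03,-.011,z),(-.03,.021,z),(-.013,-.021,z),(.013,-.021,z)],np.array([(301,231),(374,231),(278,266),(278,323.)]))],[.54,.14,-.18]);print("jaw",j,e)
pj=P(f,[(j[0]-np.sin(j[2])*.005,j[1]+np.cos(j[2])*.005,z)]);print("mid",pj)
c,e=fit([(f,[(-.053,.035,.078),(-.053,-.05,.078),(-.086,-.126,.05),(-.086,.126,.05)],np.array([(471,175),(330,176),(214,122),(599,120.)]))],[.56,.19,-.18]);print("case",c,e, c[0]+np.sin(c[2])*.05,c[1]-np.cos(c[2])*.05)
E
```

```text
[(array([328.5, 175.8]), array([ 303,  149,   52,   54, 2225], dtype=int32)), (array([470. , 175.4]), array([ 444,  149,   53,   54, 2194], dtype=int32))]
jaw [ 0.54037345  0.14332741 -0.19216906] 1.3171893154070222
mid [[336.66920301 296.37742936]]
case [ 0.56041803  0.19374741 -0.17579932] 1.232044774621489 0.5516732678358485 0.14451805696396963
```

```bash
echo '[[[-0.005, 0.0015, 0.01, 0], [-0.0096, 0.003, 0.04, 0], [-0.0096, 0.003, 0.074, 0], [-0.0096, 0.003, 0.084, 0], [-0.0096, 0.003, 0.084, 0]]]' | python3 nudge.py
echo '[[[0, 0, 0, 0], [0, 0, 0, 0], [0, 0, 0, 0]]]' | python3 nudge.py
python3 - <<'E'
from h import *
from rig import bot, imaging, hand_in
f=imaging.grab_frame("wrist"); im=f["image"]; cv2.imwrite("pics/g3.png",cv2.resize(im[80:360,180:500],None,fx=2.1,fy=2.1,interpolation=cv2.INTER_CUBIC)[:,:,::-1])
E
```

```text
time: 7.9
tcp_pos: [0.5521, 0.1457, 0.0642]
ee_rot: [[-0.984, 0.177, -0.001], [0.177, 0.984, -0.001], [0.001, -0.001, -1.0]]
ft_force: [-0.5, 0.1, -2.2]
width: 0.473
grip_force: 30.0
time: 8.28
tcp_pos: [0.5527, 0.1461, 0.0654]
ee_rot: [[-0.984, 0.177, 0.001], [0.177, 0.984, 0.001], [-0.001, 0.001, -1.0]]
ft_force: [-0.1, 0.2, -0.6]
width: 0.472
grip_force: 30.0
```

View pics/g3.png

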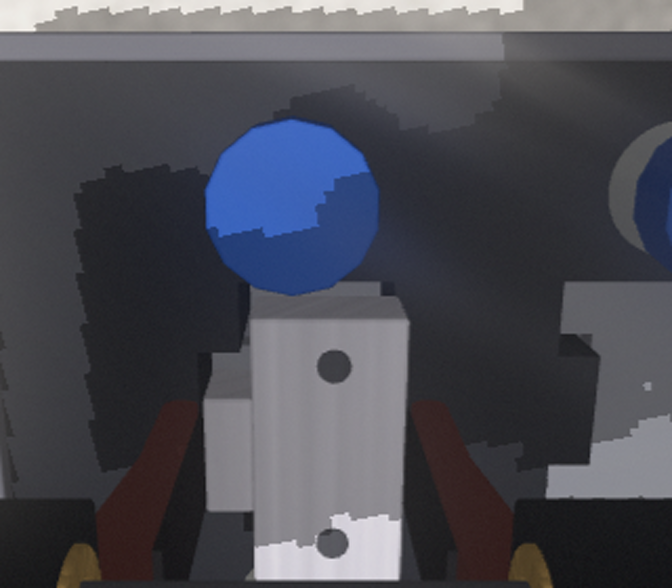

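Cap centre is at crop (292,207). Jaw top-face corners are (252,319) and (409,319), with the tongue top edge at (205,399) and (205,511). The cutout is visible under the jaw.

```bash
python3 - <<'E'
from h import *
from rig import bot, imaging, hand_in
o=bot.get_obs(); f=imaging.grab_frame("wrist"); z=o['tcp_pos'][2]+.0065; print(o['tcp_pos'],z)
a=lambda l:np.array(l,float)/2.1+[180-.26,80-.26]
cap=ray(f,a([(292,207)]),.078)[0]; print("cap",cap)
y=-.1778; R=np.array([[np.cos(y),-np.sin(y)],[np.sin(y),np.cos(y)]])
for uv,l in zip([(252,319),(409,319),(205,399),(205,511)],[(-.03,-.011),(-.03,.021),(-.013,-.021),(.013,-.021)]):
    w=ray(f,a([uv]),z)[0]; print("jaw-to-case offset in case axes", R.T@(w-cap)-np.array(l)-[.053,0] , "jaw ctr-tcp",R.T@(w-o['tcp_pos'][:2])-np.array(l))
print("cut centre from cap",cap+R@[.053,0])
# foam-wall cutout edge row from tongue cutout, -x side of tongue: visible notch corner (199,353)?
print(R.T@(ray(f,a([(199,353),(240,283),(396,283)]),.045)-cap).T)
E
```

```text
[0.5525456  0.14607758 0.06521718] 0.07171718437759361
cap [0.49826152 0.15309575]
jaw-to-case offset in case axes [0.00011142 0.00286303] jaw ctr-tcp [-0.00155815  0.00016962]
jaw-to-case offset in case axes [0.00012192 0.00212308] jaw ctr-tcp [-0.00154765 -0.00057033]
jaw-to-case offset in case axes [0.00010114 0.00294736] jaw ctr-tcp [-0.00156843  0.00025395]
jaw-to-case offset in case axes [-0.00041496  0.00210536] jaw ctr-tcp [-0.00208453 -0.00058805]
cut centre from cap [0.55042598 0.14372192]
[[ 0.03882487  0.0219042   0.02191356]
 [-0.02252401 -0.01249158  0.02343852]]
```

```bash
echo '[[[0, -0.0023, 0, 0], [0, -0.0023, 0, 0], [0, -0.0023, 0.005, 0], [0, -0.0023, 0.009, 0], [0, -0.0023, 0.009, 0]]]' | python3 nudge.py
echo '[[[0, 0, 0.004, 0], [0, 0, 0.008, 0], [0, 0, 0.008, 0], [0, 0, 0.008, 0]]]' | python3 nudge.py
```

```text
time: 9.0
tcp_pos: [0.5515, 0.1435, 0.0551]
ee_rot: [[-0.984, 0.177, -0.001], [0.177, 0.984, -0.0], [0.001, -0.001, -1.0]]
ft_force: [0.5, -0.3, -1.5]
width: 0.474
grip_force: 30.0
time: 9.5
tcp_pos: [0.5519, 0.1436, 0.0476]
ee_rot: [[-0.984, 0.177, -0.0], [0.177, 0.984, -0.0], [0.0, -0.0, -1.0]]
ft_force: [1.0, 0.7, -1.7]
width: 0.468
grip_force: 30.0
```

```bash
echo '[[[0, 0, 0, 0], [0, 0, 0, 0], [0, 0, -0.01, 0], [0, 0, -0.03, 0], [0.001, 0, -0.03, 0]]]' | python3 nudge.py 0.6
echo '[[[0, 0, 0, 0], [0, 0, 0, 0], [0, 0, 0, 0], [0, 0, 0, 0], [0, 0, 0, 0]]]' | python3 nudge.py 0.0
python3 - <<'E'
from h import *
from rig import bot, imaging, hand_in
o=bot.get_obs(); f=imaging.grab_frame("wrist"); im=f["image"]; cv2.imwrite("pics/g4.png",im[:,:,::-1])
print(o['tcp_pos'])
# predicted jaw outline and mean image brightness check
j=[.5505,.1438,-.178]; c,s=np.cos(j[2]),np.sin(j[2])
w=[(j[0]+c*x-s*y,j[1]+s*x+c*y,.053) for x,y in [(-.03,-.011),(-.03,.021),(-.013,-.021),(.013,-.021)]]
print(P(f,w).round(1))
E
```

```text
time: 10.12
tcp_pos: [0.5523, 0.1442, 0.0794]
ee_rot: [[-0.984, 0.177, 0.003], [0.177, 0.984, 0.001], [-0.003, 0.002, -1.0]]
ft_force: [0.7, -0.1, 0.3]
width: 0.599
grip_force: 0.0
time: 10.75
tcp_pos: [0.5508, 0.1438, 0.0775]
ee_rot: [[-0.984, 0.177, -0.0], [0.177, 0.984, -0.0], [0.0, -0.0, -1.0]]
ft_force: [0.1, -0.2, 0.5]
width: 0.07
grip_force: 0.0
[0.55083239 0.14375984 0.07750246]
[[303.2 217.4]
 [367.7 217.4]
 [284.  250. ]
 [285.4 297. ]]
```

```bash
echo '[[[0, 0, 0.012, 0], [0, 0, 0.02, 0], [0, 0, 0.022, 0], [0, 0, 0.0225, 0], [0, 0, 0.0225, 0]]]' | python3 nudge.py
echo '[[[0, 0, 0.003, 0], [0, 0, 0.006, 0], [0, 0, 0.009, 0], [0, 0, 0.0105, 0]]]' | python3 nudge.py
echo '[[[0, 0, 0, 0], [0, 0, 0, 0], [0, 0, 0, 0]]]' | python3 nudge.py
```

```text
time: 11.42
tcp_pos: [0.551, 0.1438, 0.0553]
ee_rot: [[-0.984, 0.177, 0.0], [0.177, 0.984, 0.0], [-0.0, 0.0, -1.0]]
ft_force: [0.4, 0.6, -0.0]
width: 0.007
grip_force: 0.0
time: 11.92
tcp_pos: [0.5514, 0.144, 0.0453]
ee_rot: [[-0.984, 0.177, 0.001], [0.177, 0.984, 0.001], [-0.001, 0.001, -1.0]]
ft_force: [-2.5, -0.4, 13.7]
width: 0.005
grip_force: 7.3
time: 12.3
tcp_pos: [0.5513, 0.1439, 0.0454]
ee_rot: [[-0.984, 0.177, 0.001], [0.177, 0.984, 0.001], [-0.001, 0.001, -1.0]]
ft_force: [-1.6, -0.5, 5.9]
width: 0.005
grip_force: 3.1
```

```bash
echo '[[[0, 0, -0.02, 0], [0, 0, -0.06, 0], [0, 0, -0.11, 0], [0, 0, -0.16, 0], [0, 0, -0.16, 0]]]' | python3 nudge.py
python3 -c "
from h import *
from rig import bot, imaging, hand_in
print(bot.get_obs()['qpos'].round(3) if hasattr(bot.get_obs()['qpos'],'round') else bot.get_obs()['qpos'])
go((.525,-.230,.205,-.244))"
```

```text
time: 12.92
tcp_pos: [0.5534, 0.1445, 0.2087]
ee_rot: [[-0.984, 0.177, 0.007], [0.177, 0.984, 0.003], [-0.007, 0.005, -1.0]]
ft_force: [-0.1, 0.1, -0.6]
width: 0.007
grip_force: 0.0
[-0.636  0.326  0.339  1.847 -0.13   0.982  1.151]
[-0.0383 -0.3736  0.0022] turn -1.5047 n 9.0
```

```bash
echo '[[[-0.004, -0.04, 0, -0.15], [-0.008, -0.08, 0, -0.3], [-0.012, -0.12, 0, -0.45], [-0.016, -0.16, 0, -0.6], [-0.02, -0.2, 0, -0.75]]]' | python3 nudge.py 0.95
python3 -c "
from h import *
go((.525,-.230,.205,-.244))"
```

```text
time: 13.55
tcp_pos: [0.5342, -0.0577, 0.2034]
ee_rot: [[-0.838, -0.546, -0.002], [-0.546, 0.838, 0.0], [0.001, 0.001, -1.0]]
ft_force: [0.7, 0.0, 0.2]
width: 0.533
grip_force: 0.0
[ 0.1018 -0.1393 -0.0016] turn -0.7495 n 4.0
```

```bash
echo '[[[0.02, -0.028, 0, -0.15], [0.04, -0.056, 0, -0.3], [0.06, -0.084, 0, -0.45], [0.08, -0.112, 0, -0.6], [0.102, -0.139, 0, -0.75]]]' | python3 nudge.py
echo '[[[0, 0, 0.03, 0], [0, 0, 0.06, 0], [0, 0, 0.09, 0], [0, 0, 0.09, 0], [0, 0, 0.09, 0]]]' | python3 nudge.py
python3 - <<'E'
from h import *
from rig import bot, imaging, hand_in
go((.525,-.230,.015,-.244))
f=imaging.grab_frame("wrist"); cv2.imwrite("pics/g5.png",f["image"][:,:,::-1])
E
```

```text
time: 14.18
tcp_pos: [0.5239, -0.1979, 0.1948]
ee_rot: [[-0.369, -0.929, -0.026], [-0.929, 0.369, -0.001], [0.01, 0.024, -1.0]]
ft_force: [-0.4, 0.9, -0.4]
width: 0.952
grip_force: 0.0
time: 14.8
tcp_pos: [0.5227, -0.1973, 0.1064]
ee_rot: [[-0.371, -0.928, -0.024], [-0.929, 0.371, -0.001], [0.01, 0.022, -1.0]]
ft_force: [0.1, 1.2, 0.7]
width: 0.948
grip_force: 0.0
[ 0.0286 -0.0163  0.0913] turn -0.1363 n 2.0
```

View pics/g5.png

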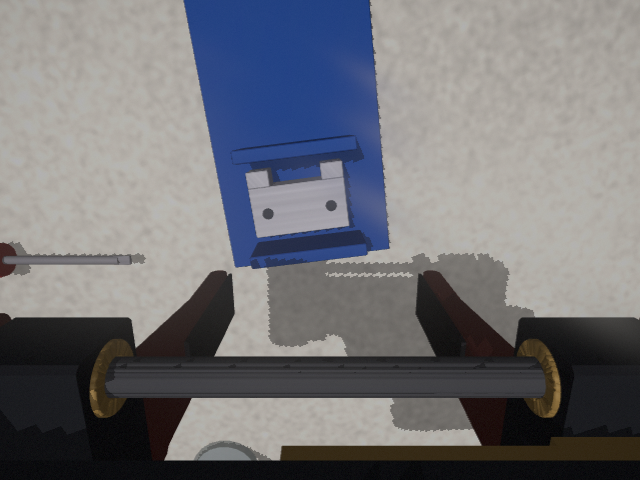

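No views are left. The arm stopped short and slightly tilted, so a joint limit seems likely; I'll check the joints.

```bash
python3 - <<'E'
from rig import bot, imaging, hand_in
import numpy as np
print(np.round(bot.get_obs()['qpos'],3))
from h import *
f=imaging.grab_frame("wrist"); z=.03
# image: up=-y(stand), left=+x  (prongs up => -y)
uv=np.array([(247,174),(343,161),(349,227),(257,238.)])
q,e=fit([(f,[(.03,-.021,z),(-.03,-.021,z),(-.03,.021,z),(.03,.021,z)],uv)],[.5,-.22,-.25]);print("fork",q,e)
go((q[0],q[1],.10,q[2]))
E
```

```text
[ 0.384  0.445 -0.176  1.912  0.112  0.816  2.907]
fork [ 0.52520406 -0.22974563 -0.26210639] 0.6129081549973323
[ 0.0291 -0.0139  0.0072] turn -0.1182 n 1.0
```

```bash
echo '[[[0, 0, 0, 0.186], [0, 0, 0, 0.372], [0, 0, 0, 0.558], [0, 0, 0, 0.744], [0, 0, 0, 0.93]]]' | python3 nudge.py
echo '[[[0, 0, 0, 0.186], [0, 0, 0, 0.372], [0, 0, 0, 0.558], [0, 0, 0, 0.744], [0, 0, 0, 0.93]]]' | python3 nudge.py|head -1
echo '[[[0, 0, 0, 0.186], [0, 0, 0, 0.372], [0, 0, 0, 0.558], [0, 0, 0, 0.744], [0, 0, 0, 0.93]]]' | python3 nudge.py|head -1
python3 -c "
from h import *
go((.5252,-.230,.10,-.25),(.5252,-.230,.017,-.25))"
```

```text
time: 15.52
tcp_pos: [0.5233, -0.1974, 0.1073]
ee_rot: [[-0.968, -0.252, -0.022], [-0.252, 0.968, -0.002], [0.022, 0.004, -1.0]]
ft_force: [0.8, 0.5, 0.3]
width: 0.953
grip_force: 0.0
time: 16.15
time: 16.77
[-0.0328  0.0031  0.0072] turn 0.2158 n 2.0
[-0.0326  0.0049  0.0902] turn 0.2158 n 2.0
```

```bash
echo '[[[-0.016, 0.0015, 0, 0.11], [-0.033, 0.003, 0, 0.216], [-0.033, 0.003, 0, 0.216], [-0.033, 0.003, 0, 0.216], [-0.033, 0.003, 0, 0.216]]]' | python3 nudge.py
python3 -c "
from h import *
from rig import bot, imaging, hand_in
print(np.round(bot.get_obs()['qpos'],3))
go((.5252,-.230,.10,-.25),(.5252,-.230,.017,-.25))"
```

```text
time: 17.4
tcp_pos: [0.5247, -0.2295, 0.1062]
ee_rot: [[0.24, 0.97, -0.024], [0.971, -0.24, -0.0], [-0.006, -0.023, -1.0]]
ft_force: [-0.3, 0.3, -0.6]
width: 0.951
grip_force: 0.0
[-0.12   0.513  0.555  1.918 -0.345  0.83   0.377]
[-0.0003  0.0007  0.0062] turn 0.0075 n 1.0
[0.0002 0.0027 0.0891] turn 0.0075 n 2.0
```

```bash
echo '[[[0, 0.001, 0.03, 0.0075], [0, 0.002, 0.06, 0.0075], [0, 0.0027, 0.085, 0.0075], [0, 0.0027, 0.089, 0.0075], [0, 0.0027, 0.089, 0.0075]]]' | python3 nudge.py
echo '[[[0, 0, 0, 0], [0, 0, 0, 0], [0, 0, 0, 0], [0, 0, 0, 0]]]' | python3 nudge.py 0.3
```

```text
time: 18.02
tcp_pos: [0.5252, -0.2312, 0.0175]
ee_rot: [[0.249, 0.968, -0.024], [0.968, -0.249, -0.001], [-0.007, -0.023, -1.0]]
ft_force: [-0.0, -0.6, 0.1]
width: 0.95
grip_force: 0.0
time: 18.52
tcp_pos: [0.5254, -0.2314, 0.0176]
ee_rot: [[0.249, 0.968, -0.023], [0.968, -0.25, -0.001], [-0.007, -0.022, -1.0]]
ft_force: [-1.6, 0.8, 5.8]
width: 0.684
grip_force: 30.0
```

```bash
echo '[[[0, -0.0005, -0.02, 0], [0, -0.0015, -0.05, 0], [0, -0.002, -0.08, 0], [0, -0.002, -0.08, 0], [0, -0.002, -0.08, 0]]]' | python3 nudge.py
python3 -c "
from h import *
go((.498,-.322,.095,-.25),(.498,-.322,.0185,-.25))"
```

```text
time: 19.15
tcp_pos: [0.5246, -0.2303, 0.0969]
ee_rot: [[0.249, 0.968, -0.025], [0.968, -0.249, -0.001], [-0.007, -0.024, -1.0]]
ft_force: [-1.0, -0.4, -1.4]
width: 0.679
grip_force: 30.0
[-0.0954 -0.0028  0.0026] turn -0.0021 n 2.0
[-0.0949 -0.001   0.0791] turn -0.0021 n 2.0
```

```bash
echo '[[[-0.04, -0.001, 0, 0], [-0.08, -0.002, 0, 0], [-0.095, -0.003, 0, 0], [-0.095, -0.003, 0.03, 0], [-0.095, -0.002, 0.06, 0]]]' | python3 nudge.py
echo '[[[0, 0.0005, 0.01, 0], [0, 0.0005, 0.0185, 0], [0, 0.0005, 0.0185, 0], [0, 0.0005, 0.0185, 0]]]' | python3 nudge.py

```

```text
time: 19.77
tcp_pos: [0.4979, -0.3213, 0.0364]
ee_rot: [[0.249, 0.968, -0.025], [0.968, -0.249, -0.0], [-0.006, -0.024, -1.0]]
ft_force: [-0.6, 0.6, -0.3]
width: 0.677
grip_force: 30.0
time: 20.27
tcp_pos: [0.4984, -0.3226, 0.02]
ee_rot: [[0.249, 0.968, -0.023], [0.968, -0.25, -0.002], [-0.007, -0.022, -1.0]]
ft_force: [0.4, 0.1, -1.1]
width: 0.681
grip_force: 30.0
```

```bash
echo '[[[0, 0, 0.001, 0], [0, 0, 0.0022, 0], [0, 0, 0.0022, 0], [0, 0, 0.0022, 0]]]' | python3 nudge.py
echo '[[[0, 0, 0, 0], [0, 0, 0, 0], [0, 0, 0, 0], [0, 0, -0.02, 0], [0, 0, -0.05, 0]]]' | python3 nudge.py 0.9
echo '[[[0, 0, -0.05, 0], [0, 0, -0.07, 0], [0, 0, -0.07, 0], [0, 0, -0.07, 0]]]' | python3 nudge.py 0.65
python3 -c "
from h import *
go((.498,-.3215,.1,1.571-.25))"
```

```text
time: 20.78
tcp_pos: [0.4981, -0.3225, 0.0176]
ee_rot: [[0.25, 0.968, -0.023], [0.968, -0.25, -0.001], [-0.007, -0.022, -1.0]]
ft_force: [-1.6, 1.4, 5.9]
width: 0.685
grip_force: 30.0
time: 21.4
tcp_pos: [0.4986, -0.3223, 0.068]
ee_rot: [[0.25, 0.968, -0.025], [0.968, -0.25, -0.001], [-0.007, -0.024, -1.0]]
ft_force: [0.5, 0.5, 0.4]
width: 0.898
grip_force: 0.0
time: 21.9
tcp_pos: [0.5, -0.3215, 0.1359]
ee_rot: [[0.249, 0.968, -0.026], [0.968, -0.249, -0.0], [-0.007, -0.025, -1.0]]
ft_force: [0.1, 0.2, 0.2]
width: 0.652
grip_force: 0.0
[-0.0002 -0.0011  0.0359] turn 1.5685 n 9.0
```

```bash
echo '[[[0, 0, 0, -0.186], [0, 0, 0, -0.372], [0, 0, 0, -0.558], [0, 0, 0, -0.744], [0, 0, 0, -0.93]]]' | python3 nudge.py|head -1
echo '[[[0, 0, 0, -0.186], [0, 0, 0, -0.372], [0, 0, 0, -0.558], [0, 0, 0, -0.643], [0, 0, 0, -0.643]]]' | python3 nudge.py
echo '[[[0, 0, 0, 0], [0, 0, 0, 0]]]' | python3 nudge.py | head -1
python3 - <<'E'
from h import *
from rig import bot, imaging, hand_in
print(np.round(bot.get_obs()['qpos'],3))
f=imaging.grab_frame("wrist"); im=f["image"]; cv2.imwrite("pics/g6.png",im[:,:,::-1])
# jaw detection: bright low-saturation blob on blue
hsv=cv2.cvtColor(im,cv2.COLOR_RGB2HSV)
pr=P(f,[(.498,-.3215,.03)])[0]; print("pred",pr)
m=((hsv[:,:,1]<60)&(hsv[:,:,2]>60)).astype(np.uint8)
n,lab,st,ce=cv2.connectedComponentsWithStats(m)
k=lab[int(pr[1]),int(pr[0])]; print(k,st[k],ce[k])
cn=max(cv2.findContours((lab==k).astype(np.uint8),cv2.RETR_EXTERNAL,cv2.CHAIN_APPROX_NONE)[0],key=len)
print(cv2.approxPolyDP(cn,3,True).reshape(-1,2).tolist())
go((.498,-.3215,.0235,1.571-.25))
E
```

```text
time: 22.52
time: 23.15
tcp_pos: [0.4997, -0.3218, 0.1353]
ee_rot: [[-0.968, 0.248, -0.027], [0.248, 0.969, 0.001], [0.026, -0.006, -1.0]]
ft_force: [-0.5, 0.7, 0.5]
width: 0.646
grip_force: 0.0
time: 23.4
[ 0.311  0.455  0.196  1.826 -0.094  0.892  1.868]
pred [326.10184868 232.00917718]
3 [ 297  187   59   84 4294] [328.39194224 228.49836982]
[[299, 188], [297, 209], [311, 210], [311, 246], [300, 247], [298, 270], [353, 270], [354, 189]]
[0.     0.0007 0.1133] turn -0.0008 n 2.0
```

```bash
echo '[[[0, 0, 0.04, 0], [0, 0.0007, 0.08, 0], [0, 0.0007, 0.108, 0], [0, 0.0007, 0.113, 0], [0, 0.0007, 0.113, 0]]]' | python3 nudge.py|sed -n 1,2p
echo '[[[0, 0, 0, 0], [0, 0, 0, 0], [0, 0, 0, 0]]]' | python3 nudge.py|sed -n 2p
echo '[[[0, 0, 0, 0], [0, 0, 0, 0], [0, 0, 0, 0], [0, 0, 0, 0]]]' | python3 nudge.py 0.2
```

```text
time: 24.08
tcp_pos: [0.4985, -0.3219, 0.0245]
tcp_pos: [0.4985, -0.3219, 0.0247]
time: 24.95
tcp_pos: [0.4982, -0.3215, 0.0241]
ee_rot: [[-0.969, 0.247, -0.024], [0.247, 0.969, -0.001], [0.023, -0.007, -1.0]]
ft_force: [-0.5, -0.1, -0.4]
width: 0.364
grip_force: 30.0
```

The gripper closed to 32 mm, so one finger sits in the notch and the fork is held across its bar. That puts the jaw centre 5 mm toward -y of the TCP, and I'll allow for that.

```bash
echo '[[[0, 0, -0.03, 0], [0, 0, -0.08, 0], [0, 0, -0.13, 0], [0, 0, -0.15, 0], [0, 0, -0.15, 0]]]' | python3 nudge.py|sed -n '2p;5,6p'
python3 -c "
from h import *
go((.567,.2326,.16,np.pi/2-.178))"
```

```text
tcp_pos: [0.5026, -0.3221, 0.1755]
width: 0.361
grip_force: 30.0
[0.0747 0.5535 0.0126] turn -0.0721 n 9.0
```

```bash
echo '[[[0.007, 0.055, 0, -0.015], [0.015, 0.11, 0, -0.03], [0.022, 0.165, 0, -0.045], [0.03, 0.22, 0, -0.06], [0.037, 0.275, 0, -0.072]]]' | python3 nudge.py|sed -n '2p;5,6p'
echo '[[[0.005, 0.055, 0, 0], [0.01, 0.11, 0, 0], [0.014, 0.165, 0, 0], [0.018, 0.22, 0, 0], [0.021, 0.26, 0, 0]]]' | python3 nudge.py|sed -n '2p;5,6p'
echo '[[[0, 0, 0, 0], [0, 0, 0, 0], [0, 0, 0, 0]]]' | python3 nudge.py|sed -n '2p;5,6p'
python3 -c "
from h import *
go((.567,.2326,.12,np.pi/2-.178),(.567,.2326,.067,np.pi/2-.178))"
```

```text
tcp_pos: [0.5328, -0.0442, 0.1711]
width: 0.362
grip_force: 30.0
tcp_pos: [0.558, 0.2162, 0.1698]
width: 0.355
grip_force: 30.0
tcp_pos: [0.5593, 0.2116, 0.1713]
width: 0.355
grip_force: 30.0
[-0.0051  0.0224  0.051 ] turn -0.0025 n 1.0
[-0.0064  0.0228  0.104 ] turn -0.0025 n 2.0
```

```bash
echo '[[[-0.003, 0.012, 0, -0.002], [-0.005, 0.0225, 0.01, -0.002], [-0.006, 0.0227, 0.05, -0.002], [-0.006, 0.0228, 0.09, -0.002], [-0.0063, 0.0228, 0.096, -0.002]]]' | python3 nudge.py|sed -n '2p;5,6p'
echo '[[[0, 0, 0, 0], [0, 0, 0, 0], [0, 0, 0, 0]]]' | python3 nudge.py
python3 - <<'E'
from h import *
from rig import bot, imaging, hand_in
o=bot.get_obs(); f=imaging.grab_frame("wrist"); im=f["image"]; cv2.imwrite("pics/g7.png",im[:,:,::-1])
z=o['tcp_pos'][2]-.0141+.02
I=im.astype(int); m=((I[:,:,2]>I[:,:,0]+40)&(I[:,:,2]>60)).astype(np.uint8)
n,_,st,ce=cv2.connectedComponentsWithStats(m); print([(ce[i].round(1),st[i]) for i in range(1,n) if st[i,4]>300])
hsv=cv2.cvtColor(im,cv2.COLOR_RGB2HSV)
y=-.178; R=np.array([[np.cos(y),-np.sin(y)],[np.sin(y),np.cos(y)]])
W=lambda l,h: (*(o['tcp_pos'][:2]+R@(np.array(l)-[0,.005])),h)
C=[W(l,z) for l in [(-.03,-.021),(-.03,.021),(-.016,-.021),(-.016,-.011),(.016,-.011)]]
print("pred jaw",P(f,C).round(1).tolist())
g=cv2.cvtColor(im,cv2.COLOR_RGB2GRAY)
m=((hsv[:,:,1]<45)&(g>75)).astype(np.uint8)
n,lab,st,ce=cv2.connectedComponentsWithStats(m)
c=P(f,[W((-.02,.005),z)])[0].astype(int); k=lab[c[1],c[0]]; print(c,g[c[1],c[0]],k,st[k])
cn=max(cv2.findContours((lab==k).astype(np.uint8),cv2.RETR_EXTERNAL,cv2.CHAIN_APPROX_NONE)[0],key=len)
print(cv2.approxPolyDP(cn,3,True).reshape(-1,2).tolist())
E
```

```text
tcp_pos: [0.565, 0.2346, 0.0725]
width: 0.361
grip_force: 30.0
time: 28.2
tcp_pos: [0.5682, 0.2354, 0.0772]
ee_rot: [[-0.984, 0.175, -0.022], [0.175, 0.985, -0.0], [0.022, -0.004, -1.0]]
ft_force: [0.1, -0.8, -0.8]
width: 0.358
grip_force: 30.0
[(array([110.4, 173.8]), array([  65,  136,   93,   79, 5706], dtype=int32)), (array([306.2, 175.1]), array([ 268,  136,   77,   79, 4715], dtype=int32)), (array([308.7, 408.2]), array([ 276,  398,   66,   26, 1290], dtype=int32))]
pred jaw [[264.3, 234.0], [363.7, 234.2], [265.5, 265.4], [288.6, 265.4], [290.1, 332.5]]
[325 256] 64 0 [     0     15    640    465 163797]
[[639, 348], [633, 347], [629, 357], [556, 357], [516, 318], [468, 316], [484, 165], [483, 135], [489, 114], [499, 112], [452, 113], [462, 122], [438, 127], [406, 118], [408, 144], [397, 147], [358, 139], [332, 123], [312, 127], [297, 121], [288, 124], [288, 119], [280, 121], [280, 117], [270, 121], [264, 116], [258, 120], [259, 115], [251, 117], [254, 113], [270, 113], [270, 117], [272, 113], [290, 113], [0, 113], [0, 203], [32, 351], [29, 357], [19, 356], [10, 318], [0, 313], [0, 479], [639, 479]]
```

```bash
python3 - <<'E'
from h import *
im=cv2.imread("pics/g7.png"); g=cv2.GaussianBlur(cv2.cvtColor(im,cv2.COLOR_BGR2GRAY),(3,3),0).astype(int)
def edges(v,o,t=7):
    d=v[2:]-v[:-2]; 
    return [(i+1+o,int(d[i])) for i in range(1,len(d)-1) if abs(d[i])>=t and abs(d[i])>=abs(d[i-1]) and abs(d[i])>abs(d[i+1])]
for r in (228,240,250,258,300,315): print("row",r,edges(g[r,230:400],230))
for c in (275,280,300,320,350,355): print("col",c,edges(g[205:350,c],205))
E
```

```text
row 228 [(234, -16), (267, 34), (360, -31)]
row 240 [(233, -16), (265, 81), (270, 16), (280, -54), (286, -13), (289, 7), (362, -67)]
row 250 [(236, -14), (264, 66), (268, 66), (273, -64), (286, -8), (289, 8), (322, -37), (332, 44), (362, -67)]
row 258 [(237, -11), (264, 63), (270, 62), (275, -61), (286, -7), (289, 8), (319, -56), (335, 56), (362, -65)]
row 300 [(257, -11), (279, -7), (289, 72), (360, -69), (392, 9)]
row 315 [(247, -10), (289, 70), (360, -74)]
col 275 [(210, 41), (234, 87), (242, -8), (244, 9), (247, -61), (257, 17), (261, 25), (264, -117)]
col 280 [(210, 40), (234, 52), (239, 27), (242, -47), (264, -66)]
col 300 [(213, 26), (234, 30), (340, 59)]
col 320 [(212, 29), (234, 32), (251, -32), (261, 35), (337, -37), (345, 59)]
col 350 [(224, 30), (234, 35), (331, 12), (335, 45)]
col 355 [(223, 34), (234, 36), (330, 57)]
```

```bash
python3 - <<'E'
from h import *
from rig import bot, imaging, hand_in
o=bot.get_obs(); f=imaging.grab_frame("wrist")
y=-.178; R=np.array([[np.cos(y),-np.sin(y)],[np.sin(y),np.cos(y)]])
cap=ray(f,[(306.5,175.5)],.078)[0]; cut=cap+R@[.0535,.0003]; print(o['tcp_pos'],"cut",cut)
z=o['tcp_pos'][2]+.0059
for uv,l in [((264.5,234),(-.03,-.021)),((362.3,234),(-.03,.021)),((289,300),(0,-.011)),((360,300),(0,.021))]:
    w=ray(f,[uv],z)[0]; print("jaw-tcp",R.T@(w-o['tcp_pos'][:2])-l)
t=cut+R@[0,.005]; print("case-axes err",R.T@(t-o['tcp_pos'][:2]))
go((t[0],t[1],.06,np.pi/2-.178),(t[0],t[1],.0482,np.pi/2-.178))
E
```

```text
[0.56798241 0.2352368  0.07693657] cut [0.5660041  0.22762715]
jaw-tcp [ 8.33818480e-06 -4.88392434e-03]
jaw-tcp [-0.00010517 -0.00558511]
jaw-tcp [ 9.73939396e-05 -5.16581227e-03]
jaw-tcp [-7.83430526e-06 -5.81301680e-03]
case-axes err [-0.00059968 -0.0028397 ]
[ 0.0001 -0.0026  0.0167] turn 0.0019 n 1.0
[-0.0002 -0.0026  0.0285] turn 0.0019 n 1.0
```

```bash
echo '[[[0, -0.0024, 0, 0], [0, -0.0024, 0, 0], [0, -0.0024, 0.005, 0], [0, -0.0024, 0.013, 0], [0, -0.0024, 0.017, 0]]]' | python3 nudge.py|sed -n '2p;4,6p'
echo '[[[0, 0, 0, 0], [0, 0, 0, 0], [0, 0, 0.005, 0], [0, 0, 0.008, 0], [0, 0, 0.008, 0]]]' | python3 nudge.py|sed -n '2p;4,6p'
echo '[[[0, 0, 0, 0], [0, 0, 0, 0], [0, 0, 0, 0]]]' | python3 nudge.py|sed -n '2p;4,6p'
python3 -c "
from h import *
go((.5669,.2329,.0482,np.pi/2-.178))"
```

```text
tcp_pos: [0.5659, 0.2323, 0.0578]
ft_force: [-0.2, 0.1, -1.1]
width: 0.359
grip_force: 30.0
tcp_pos: [0.566, 0.2323, 0.0504]
ft_force: [-0.1, 0.5, -1.3]
width: 0.36
grip_force: 30.0
tcp_pos: [0.5663, 0.2325, 0.0508]
ft_force: [-0.0, -0.2, -2.1]
width: 0.36
grip_force: 30.0
[-0.0006  0.0005  0.0026] turn 0.002 n 1.0
```

```bash
echo '[[[0, 0, 0.0015, 0], [0, 0, 0.0028, 0], [0, 0, 0.0028, 0], [0, 0, 0.0028, 0]]]' | python3 nudge.py|sed -n '2p;4,6p'
echo '[[[0, 0, 0, 0], [0, 0, 0, 0], [0, 0, -0.01, 0], [0, 0, -0.03, 0], [0, 0, -0.03, 0]]]' | python3 nudge.py 0.5|sed -n '2p;4,6p'
echo '[[[0, 0, 0, 0], [0, 0, 0, 0], [0, 0, 0, 0], [0, 0, 0, 0], [0, 0, 0, 0]]]' | python3 nudge.py 0.0|sed -n '2p;4,6p'
python3 - <<'E'
from h import *
from rig import bot, imaging, hand_in
f=imaging.grab_frame("wrist"); im=f["image"]; cv2.imwrite("pics/g8.png",im[:,:,::-1])
g=cv2.GaussianBlur(cv2.cvtColor(im,cv2.COLOR_RGB2GRAY),(3,3),0).astype(int)
cut=np.array([.566,.2276]); y=-.178; R=np.array([[np.cos(y),-np.sin(y)],[np.sin(y),np.cos(y)]])
pr=P(f,[(*(cut+R@l),.053) for l in [(-.03,-.021),(-.03,.021),(-.016,-.021),(-.016,-.011),(.016,-.011),(.03,.021)]]).round(1);print(pr.tolist())
def edges(v,o,t=9):
    d=v[2:]-v[:-2]
    return [(i+1+o,int(d[i])) for i in range(1,len(d)-1) if abs(d[i])>=t and abs(d[i])>=abs(d[i-1]) and abs(d[i])>abs(d[i+1])]
c0,r0=int(pr[0][0]),int(pr[0][1]); 
for r in (r0+8,r0+15,r0+45): print("row",r,edges(g[r,c0-25:c0+130],c0-25))
for c in (c0+10,c0+40,c0+70): print("col",c,edges(g[r0-20:r0+60,c],r0-20))
go((*(cut+R@[0,.002]),.056,1.571-.178),(*(cut+R@[0,.002]),.0448,1.571-.178))
E
```

```text
tcp_pos: [0.5662, 0.2325, 0.0479]
ft_force: [0.6, -0.5, -0.1]
width: 0.357
grip_force: 30.0
tcp_pos: [0.5686, 0.2332, 0.0806]
ft_force: [-0.4, -0.1, -0.1]
width: 0.502
grip_force: 0.0
tcp_pos: [0.5668, 0.2325, 0.0778]
ft_force: [0.1, -0.5, -0.5]
width: 0.009
grip_force: 0.0
[[273.8, 218.7], [358.0, 219.0], [274.7, 245.7], [294.3, 245.8], [295.4, 303.9], [355.4, 328.2]]
row 226 [(274, 64), (292, -12), (297, 64), (313, -60), (357, -72), (360, 10)]
row 233 [(274, 75), (294, 65), (315, -60), (321, -54), (333, 56), (356, -74), (360, 9)]
row 263 [(294, 71), (308, 16), (312, -16), (356, -77)]
col 283 [(212, 33), (217, 35), (243, -75)]
col 313 [(202, -24), (217, 52), (221, 19), (227, 27), (231, 12), (239, -57), (243, 18), (247, 27), (253, 12), (259, -56), (270, -70)]
col 343 [(212, 29), (217, 35), (271, -73)]
[-0.0006 -0.0029  0.0218] turn 0.0018 n 1.0
[-0.0008 -0.0028  0.033 ] turn 0.0018 n 1.0
```

The fork's edges match the predicted seated outline within about 2 px. Pressing it now.

```bash
echo '[[[-0.0006, -0.0029, 0.01, 0], [-0.0006, -0.0029, 0.018, 0], [-0.0006, -0.0029, 0.0215, 0], [-0.0006, -0.0029, 0.022, 0], [-0.0006, -0.0029, 0.022, 0]]]' | python3 nudge.py|sed -n '2p;4,6p'
echo '[[[0, 0, 0.003, 0], [0, 0, 0.006, 0], [0, 0, 0.009, 0], [0, 0, 0.0115, 0]]]' | python3 nudge.py|sed -n '2p;4,6p'
echo '[[[0, 0, 0, 0], [0, 0, 0, 0], [0, 0, 0, 0]]]' | python3 nudge.py|sed -n '2p;4,6p'
```

```text
tcp_pos: [0.5665, 0.2297, 0.056]
ft_force: [0.6, -0.0, 0.1]
width: 0.005
grip_force: 0.0
tcp_pos: [0.5669, 0.2298, 0.0454]
ft_force: [-1.8, -0.8, 9.2]
width: 0.008
grip_force: 4.7
tcp_pos: [0.5668, 0.2298, 0.0455]
ft_force: [-0.5, -1.3, 5.7]
width: 0.005
grip_force: 3.3
```

```bash
echo '[[[0, 0, 0.0004, 0], [0, 0, 0.0004, 0], [0, 0, -0.02, 0], [0, 0, -0.06, 0], [0, 0, -0.11, 0]]]' | python3 nudge.py|sed -n '2p;4,6p'
echo '[[[0, -0.03, -0.04, 0], [0, -0.04, -0.06, 0], [0, -0.04, -0.06, 0], [0, -0.04, -0.06, 0], [0, -0.04, -0.06, 0]]]' | python3 nudge.py|sed -n '1,2p;4,6p'
python3 - <<'E'
from h import *
from rig import bot, imaging, hand_in
f=imaging.grab_frame("wrist"); im=f["image"]; cv2.imwrite("pics/g9.png",im[:,:,::-1])
g=cv2.cvtColor(im,cv2.COLOR_RGB2GRAY).astype(np.float32)
y0=-.178
T=[(-.03,-.011),(-.013,-.011),(-.013,-.021),(.013,-.021),(.013,-.011),(.03,-.011),(.03,.021),(-.03,.021)]
F=[(-.03,-.021),(-.016,-.021),(-.016,-.011),(.016,-.011),(.016,-.021),(.03,-.021),(.03,.021),(-.03,.021)]
from scipy.optimize import minimize
def poly(L,p,k=1.0):
    c,s=np.cos(p[2]),np.sin(p[2]); L=np.array(L)
    w=np.c_[p[0]+c*L[:,0]-s*L[:,1],p[1]+s*L[:,0]+c*L[:,1],np.full(len(L),.045)]
    return P(f,w)
def mask(L,p):
    S=4; m=np.zeros((480*S,640*S),np.uint8)
    cv2.fillPoly(m,[np.round(poly(L,p)*S).astype(int)],1); return cv2.resize(m.astype(np.float32),(640,480),interpolation=cv2.INTER_AREA)
for n,L,c in(("tongue",T,(.5509,.144)),("fork",F,(.566,.2276))):
    p0=np.array([*c,y0]); u,v,w,h=cv2.boundingRect(poly(L,p0).astype(np.float32)); sl=(slice(v-6,v+h+6),slice(u-6,u+w+6))
    b=(g[sl]>105).astype(np.float32)
    r=minimize(lambda q:np.abs(mask(L,p0+q*[.001,.001,.01])[sl]-b).sum(),np.zeros(3),method="Nelder-Mead",options=dict(initial_simplex=[[0,0,0],[2,0,0],[0,2,0],[0,0,4]]))
    print(n,"dx,dy mm",r.x[:2].round(2),"yaw",round(p0[2]+r.x[2]*.01,3),"mismatch px",r.fun,"of",b.sum(), "grey in/out",np.percentile(g[sl],[10,50,90]))
E
```

```text
tcp_pos: [0.5681, 0.2293, 0.1547]
ft_force: [1.2, 0.5, -0.3]
width: 0.006
grip_force: 0.0
time: 34.48
tcp_pos: [0.5623, 0.1911, 0.2127]
ft_force: [-0.5, 0.4, -0.1]
width: 0.007
grip_force: 0.0
tongue dx,dy mm [-0.4   0.28] yaw -0.173 mismatch px 134.5 of 2732.0 grey in/out [ 65.  202.5 224. ]
fork dx,dy mm [-0.9   0.01] yaw -0.176 mismatch px 166.5625 of 2727.0 grey in/out [ 57. 137. 217.]
```

Both jaws match flush, correctly placed outlines to within 1 mm, and the arm is clear. Handing in.

```bash
python3 -c "
from rig import bot, imaging, hand_in
print(hand_in())"
```

```text
the job is handed in; nothing more can be done
None
```

I handed the job in at about 34.5 s of the 72 s: both jaws lie in their own cutouts, pressed to within about 0.5 mm of flush and within about 1 mm of centre by the wrist camera, but hand-in returned no verdict, so a pass isn't confirmed.

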